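Set out the clay kitchen for its photograph

ROBOT

A 6-joint arm with a two-finger parallel gripper is mounted at the origin on the work surface. World frame = base frame: x ahead of the robot, y to its left, z up, the work surface at z = 0. Lengths are in m, angles in rad, forces in N, time in s.
With the tool pointing down it reaches from about 0.35 to 0.85 m from the base axis. Payload 8.1 kg.
Tool frame: the origin (TCP) lies at the very end of the fingers, on their centre line; the grasp point (between the pads) lies 19 mm behind it; z points along the fingers, y is the line along which they close (so a half turn about z gives the same grasp; the last joint's range is limited). The gripper opens to 93 mm and grips with 3 to 60 N. Pads are 15 mm wide; open, the fingers measure 128 mm over their backs; the gripper's body (75 mm by 188 mm) begins 65 mm behind the grasp point.
Start: joints at [-1.311, 0.13, 1.488, -0, 1.523, -0.085], TCP at [0.203, -0.565, 0.219] pointing down, gripper open.
Joint ranges: [-2.96, 2.96], [-0.89, 2.26], [0.02, 2.5], [-1.34, 4.48], [0, 2.73], [-2.66, 2.66]. Speed limits (rad/s): [2.39, 2.39, 2.79, 3.14, 3.14, 3.14].

INTERFACE

Orientations are given as a rotation vector (axis times angle).
In Python, from plant import monitor, eyes, ticket gives the robot as it stands.
- The arm moves only by the tool arm_command, never from a script. Its argument "deltas" is a list that holds one entry, the list of rows, each a list of 6 numbers: the shift along the world's x, y, z in cm, then the turn, a rotation vector about the world's x, y, z in degrees. In form: [[[tx, ty, tz, rx, ry, rz], ...]]. A call has 1 to 12 rows; each row shifts and turns the commanded pose from where the row before left it; what a row does not reach is not made up. A row lasts 1/12 s, in which the tool goes at most 41.7 mm and 7.16 degrees, less where a joint would pass 70% of its speed; a pose out of reach is approached as far as the arm can. A call is refused whole if a number of a shift passes 4.17 or a number of a turn 7.16, either way. A call with a gripper value outside its range is refused whole. "gripper" is the opening, from -1 (shut) to 1 (fully open), set as the call begins (left out, the last holds). The fingers move at their own pace and stop on an object; "squeeze" is the grip in N (left out, the last holds). Time passes only in rows, so rows that do not move let the fingers close. It gives the time, the measured TCP pose, the force, the opening and the grip force at its end, in the units of the state.
- monitor.read_state(): the state, without advancing time (a new reading comes with each control period).
- eyes.read_camera(name): name is "scene" or "top"; returns the picture (400x640x3 uint8, blue, green, red); there is no depth.
- eyes.camera_model(name): a dict with "fx", "fy", "cx", "cy" (pixels), "k1" (the pictures are not rectified: a ray, as slopes to the right and down, at radius r is drawn at 1 + k1 r^2 times it, then the intrinsics apply), "rvec" (rotation vector, rad) and "tvec" (3), from world to camera coordinates, as OpenCV has them. Camera axes: x right, y down, z forward; pixel columns grow to the right and rows downward; lengths in m; the calibration is good to about 2 mm. A picture is of the moment at which its call begins. camera_model takes no time and is no camera call.
- ticket.close_job(): hands the job in; it is judged then, once.
The state is a dict: "t": time; "q": joint angles; "dq": joint speeds; "joint_torque": joint torques, N m; "tool_pos": TCP position; "orientation": TCP orientation; "force": force on the tool from outside, world axes, zero at the start; "wrist_torque": the same for the moment, N m; "opening": finger opening in m; "gripper_force": force on a finger pad.
Only numpy, scipy, OpenCV 4.12 (cv2) and the standard library are available. Lean on these libraries where they do the work, as an engineer would, in place of code of your own. Each camera call takes 0.05 s, during which the arm holds its last target. There are 200 camera calls.

TASK

Set out the miniature clay kitchen around the two grey pieces, which stay where they are: put the yellow stool directly to the left of the cooker and the blue bucket directly in front of the cupboard, each centred on that side with about 2 cm of air between; the green jug on the stool, the red pot on the cooker's round hotplate, and the orange radio in the middle of the cupboard's top, square to it and facing the same way as the cupboard. Left and front are as you see them when you stand facing the fronts of the grey pieces from the robot's side. Leave everything upright and let go of, tip nothing over on the way, and do not shift the red-handled pliers.

Things in the scene. Friction and masses are not known exactly. Their poses are not given: they have to be found in the camera images.
- cooker: Fixed grey clay cooker, 90 x 90 mm, 70 mm high, in the left or the right position. A dark round hotplate (66 mm across, its top 73 mm up) in the middle of its top; oven door and four round knobs on its front. Origin: centre of the underside. Its front faces its own -x, towards the robot within 0.25 rad; its own +y is its left as seen from the robot; z up.
- cupboard: Fixed grey clay cupboard, 90 x 90 mm, 70 mm high, in the other position. Flat top with a thin pale painted border, two pale doors with crossed lattice bars on its front. Origin: centre of the underside. Its front faces its own -x, towards the robot within 0.25 rad; its own +y is its left as seen from the robot; z up.
- stool: Loose yellow glazed stool: a flat square seat 48 x 48 mm and 12 mm thick on four legs, 45 mm high in all, about 100 g. Origin: centre of the underside, on the floor between the legs; x and y along the sides of the seat, z up. Which way it is turned in the end does not matter.
- bucket: Loose open blue round bucket, 44 mm across at the foot and 48 mm at the rim, wall 4 mm, 42 mm high, about 70 g. Origin: centre of the underside, z up. Its turn about z does not matter.
- pot: Loose dark red round casserole, lid in one piece with it: 52 mm across, 34 mm high, a knob 12 mm across on top reaching 44 mm up, small ears on its +y and -y sides (67 mm over the ears; seen but not felt). About 140 g. Origin: centre of the underside, z up. Its turn does not matter.
- jug: Loose solid green jug, 52 mm high: foot 32 mm across, belly 40 mm across and upright-sided from 10 to 26 mm up, neck 27 mm at 40 mm up, lip 32 mm. Its handle stands out on its +y side to 33 mm from the axis: take it across x. About 80 g. Origin: centre of the underside, z up. Its turn does not matter.
- radio: Loose orange box-shaped radio, 36 mm deep (x), 62 mm wide (y), 50 mm high, with a cream lattice panel and two cream knobs on its front and a thin cream stripe on top along the front edge. Starts with its front towards the robot within 0.6 rad. About 160 g. Origin: centre of the underside; its front faces its own -x, +y its left as seen from the front, z up.
- radio_front (a point): The middle of the radio's front face: 18 mm from its origin along its -x and 25 mm up.
- pliers: Bystander: loose pliers about 180 mm long, red handles, steel jaws, lying flat on the left part of the table; jaws to +x. Origin: near the joint, on the table. Not to be shifted.
Things that resemble listed ones, but are neither listed nor needed, are in the scene too. Several things look just like the stool: the one meant starts farthest to the robot's left. Several things look just like the bucket: the one meant starts farthest to the robot's right.

How it is judged:
At the end, for the whole second after the job is handed in: Stool left of cooker, bucket in front of cupboard: on the table, 8 to 32 mm gap, within 15 mm of the side's middle line. Jug on stool, pot on hotplate, radio on cupboard: within 12 mm of centre; radio within 0.2 rad of square, facing the cupboard's front. All upright within 0.1 rad, at rest (y of stool in the frame of cooker between 0.077 and 0.101 m and x of stool in the frame of cooker between -0.015 and 0.015 m and height (world z) of each of stool, bucket below 0.006 m and x of bucket in the frame of cupboard between -0.101 and -0.077 m and y of bucket in the frame of cupboard between -0.015 and 0.015 m and horizontal distance between pot and cooker below 0.012 m and z of pot in the frame of cooker between 0.068 and 0.078 m and horizontal distance between jug and stool below 0.012 m and z of jug in the frame of stool between 0.04 and 0.05 m and horizontal distance between radio and cupboard below 0.012 m and z of radio in the frame of cupboard between 0.065 and 0.075 m and angle between the x axis of radio and the x axis of cupboard, either way round below 0.2 rad and x of radio_front in the frame of cupboard below 0 m and angle between each of stool, bucket, pot, jug, radio's own z axis and vertical below 0.1 rad and linear speed of each of stool, bucket, pot, jug, radio below 0.02 m/s); the robot touches nothing.
It fails at once if a miniature is tipped over (leans more than 0.7 rad) (angle between any of stool, bucket, pot, jug, radio's own z axis and vertical above 0.7 rad).
It fails at once if the pliers are shifted by more than 25 mm (distance of pliers from where it was at the start of the episode above 0.025 m).
It also fails if it takes over 115 s, if anything falls off the work surface, if the arm or the gripper's body presses on something with over 40 N, if the wrist force passes 120 N, or if a joint passes its speed limit or range.

## Working session

There is one attempt and no reset: what is moved stays moved. The work goes in short steps, Python scripts to look and compute and a tool call to move; the robot and the scene stay as the last step left them, time stands still between calls to the robot, and variables do not carry over. Pictures are saved under pics/ and viewed, at most 14 in all, crops included, and the job is handed in when it is done.

Besides the shell and the picture viewer there is one more tool, called after "Request:" as name(argument=value, ...), one argument or row to a line, values as JSON. arm_command: Moves the arm, as the interface text tells. Its arguments: {"type":"object","properties":{"deltas":{"type":"array"},"gripper":{"type":"number"},"squeeze":{"type":"number"}},"required":["deltas"]}

```bash
mkdir -p pics; ls; python3 - <<'E'
from plant import monitor, eyes
import cv2
s=monitor.read_state();print(s['t'],s['tool_pos'],s['orientation'],s['opening'])
for n in("scene","top"):
    print(n,eyes.camera_model(n)); cv2.imwrite(f"pics/{n}0.png",eyes.read_camera(n))
E
```

```text
pics
0.0 [ 0.2026918  -0.56413054  0.21761174] [-3.09325432e+00 -5.38628795e-01  2.70572073e-04] 0.09290363507572853
scene {'fx': 390.9875227072032, 'fy': 390.9875227072032, 'cx': 319.4850374405782, 'cy': 209.2660461816635, 'k1': -0.00982202995991148, 'rvec': array([ 2.46712633,  0.88203366, -0.26246766]), 'tvec': array([-0.39299828, -0.21978759,  1.08338243])}
top {'fx': 362.03736240760884, 'fy': 362.03736240760884, 'cx': 315.6202969255691, 'cy': 199.18619599328017, 'k1': 0.009353493256301658, 'rvec': array([ 2.16710844, -2.23191328,  0.04529462]), 'tvec': array([0.06416304, 0.47970675, 1.0259995 ])}
```

View pics/scene0.png

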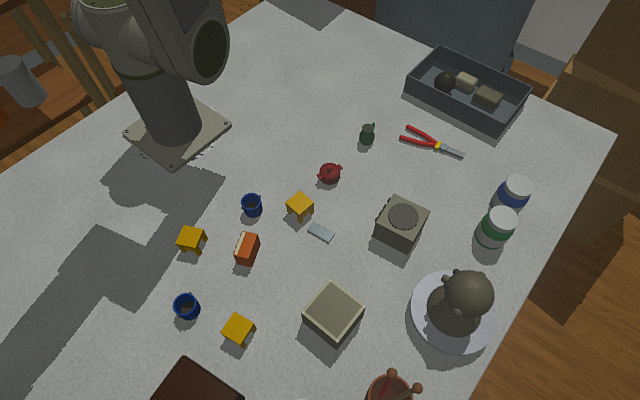

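View pics/top0.png

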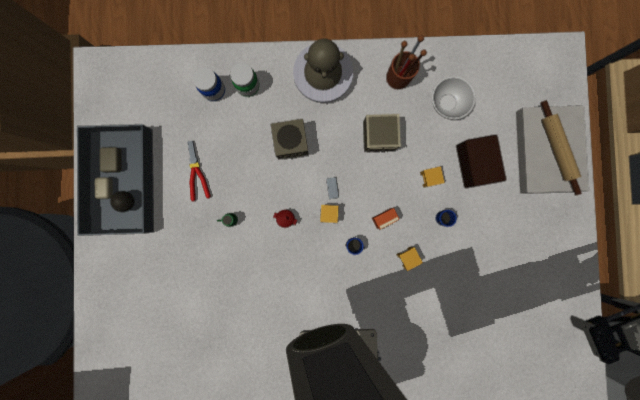

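Top view: the stools are at (330,214), (432,177) and (410,259), and the leftmost (330,214) is the one meant. The buckets are at (446,217) and (355,245), and the rightmost (446,217) is meant. The other pieces are the cooker (290,139), cupboard (382,132), pot (285,218), jug (229,219), radio (386,218), pliers (197,175) and a pale block (333,188) near the stool. In the scene view these are stool (300,206), bucket (186,306), pot (329,173), jug (367,134), radio (247,248), cooker (402,222) and cupboard (333,313).

```bash
python3 - <<'E'
import cv2
a=cv2.imread('pics/top0.png')[110:260,210:470]; cv2.imwrite('pics/topc.png',cv2.resize(a,(780,450),interpolation=cv2.INTER_CUBIC))
s=cv2.imread('pics/scene0.png')
cv2.imwrite('pics/scc1.png',cv2.resize(s[115:260,230:440],None,fx=3.8,fy=3.8,interpolation=cv2.INTER_CUBIC))
cv2.imwrite('pics/scc2.png',cv2.resize(s[220:350,165:375],None,fx=3.8,fy=3.8,interpolation=cv2.INTER_CUBIC))
E
```

```text
(no output)
```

View pics/topc.png

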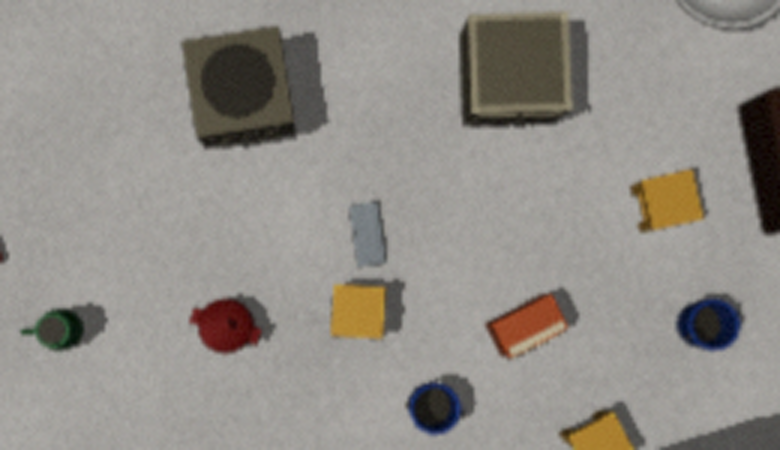

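View pics/scc1.png

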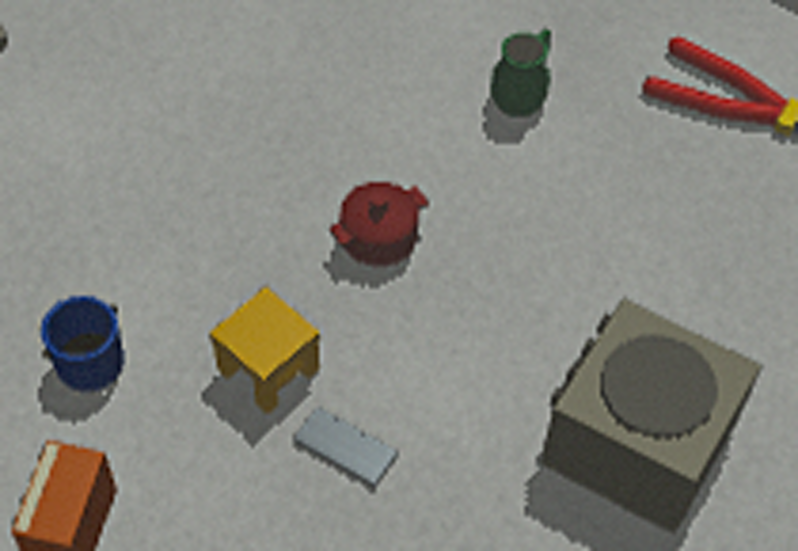

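View pics/scc2.png

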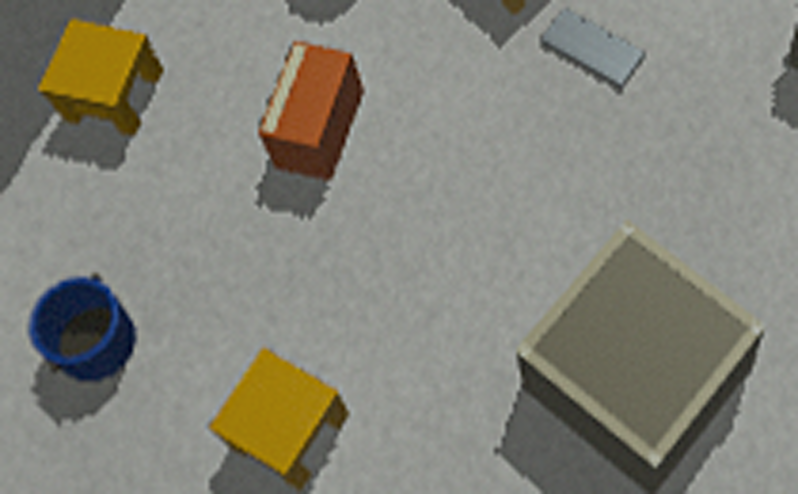

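Crop readings: the cooker top corners, hotplate centre, cupboard top, stool seat and radio top are clear in both views. So are the rim of the right bucket, the pot knob, and the jug lip with its handle (to the left). I'll triangulate them.

```bash
cat > h.py <<'E'
import numpy as np, cv2
from plant import monitor, eyes
from scipy.optimize import least_squares
def proj(n,P):
    m=eyes.camera_model(n);R=cv2.Rodrigues(m['rvec'])[0]
    c=np.atleast_2d(P)@R.T+m['tvec'];s=c[:,:2]/c[:,2:]
    s=s*(1+m['k1']*(s**2).sum(1,keepdims=True))
    return s*[m['fx'],m['fy']]+[m['cx'],m['cy']]
T=lambda u,v:(210+(u+.5)/3-.5,110+(v+.5)/3-.5)
S1=lambda u,v:(230+(u+.5)/3.8-.5,115+(v+.5)/3.8-.5)
S2=lambda u,v:(165+(u+.5)/3.8-.5,220+(v+.5)/3.8-.5)
def tri(t,s):
    f=lambda p:np.r_[proj('top',p)[0]-t,proj('scene',p)[0]-s]
    r=least_squares(f,[.45,0,.05]);return r.x,np.abs(r.fun).max()
def onplane(n,uv,z):
    return least_squares(lambda p:proj(n,[p[0],p[1],z])[0]-uv,[.45,0]).x
E
python3 - <<'E'
from h import *
D={'cook':(S1,[(200,136),(294,124),(280,28),(183,42),(238,80)],[(626,299),(555,405),(696,478),(761,367),(659,386)]),
'cup':(S2,[(470,115),(571,110),(569,13),(471,15)],[(628,227),(520,352),(656,466),(760,330)]),
'stool':(S1,[(331,337),(384,338),(385,284),(333,285)],[(266,287),(211,335),(264,380),(319,332)]),
'bucket':(S2,[(711,321)],[(76,321)]),
'radio':(S2,[(508,357),(566,325),(552,294),(489,326)],[(297,43),(261,133),(321,147),(352,53)]),
'pot':(S1,[(233,324)],[(378,209)]),'jug':(S1,[(54,329),(24,331)],[(524,48),(546,36)]),
'block':(S1,[(352,205),(380,202),(384,264),(356,266)],[(293,436),(320,408),(397,454),(372,489)])}
for k,(S,t,s) in D.items():
    P=[]
    for a,b in zip(t,s):
        p,e=tri(T(*a),S(*b));P.append(p);print(k,(p*1000).round(1),round(e,2))
    if len(P)>=4:
        P=np.array(P[:4]);x=((P[2]+P[3])-(P[0]+P[1]))/2;y=((P[0]+P[3])-(P[1]+P[2]))/2
        print('  centre',(P.mean(0)*1000).round(1),'size',np.linalg.norm(x).round(4),np.linalg.norm(y).round(4),'yaw',np.degrees([np.arctan2(x[1],x[0]),np.arctan2(-y[0],y[1])]).round(1))
E
```

```text
cook [601.5 152.8  75.3] 0.24
cook [610.3  68.3  74.1] 0.3
cook [697.3  78.3  76.2] 0.28
cook [687.5 165.9  71. ] 0.06
cook [650.  116.3  74.7] 0.27
  centre [649.1 116.3  74.2] size 0.0872 0.0866 yaw [7.6 6.1]
cup [614.6 -92.9  62.7] 0.11
cup [ 615.8 -181.7   71.8] 0.25
cup [ 703.  -182.7   75.2] 0.19
cup [702.9 -96.2  72.7] 0.43
  centre [ 659.1 -138.4   70.6] size 0.088 0.0879 yaw [-1.4  0.4]
stool [416.7  39.9  45.3] 0.04
stool [414.6  -8.5  47. ] 0.12
stool [462.5 -12.3  49.9] 0.5
stool [463.7  35.9  45. ] 0.25
  centre [439.4  13.8  46.8] size 0.0477 0.0484 yaw [-4.6 -2. ]
bucket [ 419.5 -311.4   45.3] 0.76
radio [ 393.1 -122.1   49.3] 0.29
radio [ 420.4 -175.7   53.3] 0.45
radio [ 451.  -161.8   53.4] 0.41
radio [ 421.7 -106.1   47.7] 0.33
  centre [ 421.5 -141.4   50.9] size 0.0332 0.0618 yaw [26.8 27.4]
pot [432.  130.3  44.6] 0.35
jug [431.1 290.5  58.6] 0.19
jug [429.7 321.4  43.9] 0.34
block [511.4  -8.9  35.5] 10.65
block [523.1 -17.3  92.2] 4.83
block [513.4  10.7 -20.6] 10.43
block [ 501.1   22.  -101.8] 4.69
  centre [512.3   1.6   1.3] size 0.1289 0.0707 yaw [108.7  50.5]
```

```bash
python3 - <<'E'
from h import *
for k,t,S,s,z in [('bucket',(711,321),S2,(76,321),.042),('jug',(54,329),S1,(524,48),.052),('pot',(233,324),S1,(378,209),.044),('hot',(238,80),S1,(659,386),.073)]:
    print(k,onplane('top',T(*t),z).round(4),onplane('scene',S(*s),z).round(4))
print('block',onplane('top',T(356,266),.005),onplane('top',T(384,264),.005))
E
```

```text
bucket [ 0.421  -0.3105] [ 0.4169 -0.3122]
jug [0.4315 0.2924] [0.4276 0.2955]
pot [0.4312 0.1296] [0.4323 0.1312]
hot [0.6511 0.117 ] [0.6492 0.1169]
block [0.48298039 0.01338387] [ 0.48410717 -0.01350673]
```

Request:
arm_command(
  deltas=[
    [[2,2.5,0,0,0,-5],[2,2.5,0,0,0,-5],[2,2.5,0,0,0,-5],[2,2.5,0,0,0,-4.76],[2,2.5,0,0,0,0],[2,2.5,0,0,0,0],[2,2.5,0,0,0,0],[2,2.5,-1,0,0,0],[2,2.5,-1,0,0,0],[2,2,-1,0,0,0],[1.5,0.8,-1,0,0,0],[0,0,0,0,0,0]],
  ],
  gripper=0.7,
  squeeze=15,
)

```text
t: 1.1
tool_pos: [0.4189, -0.3084, 0.176]
orientation: [-3.138, -0.005, 0.003]
force: [-0.2, 0.0, -1.0]
opening: 0.079
gripper_force: 0.0
```

Request:
arm_command(
  deltas=[
    [[0,-0.3,-3,0,0,0],[0,0,-3,0,0,0],[0,0,-3,0,0,0],[0,0,-2.5,0,0,0],[0,0,-2,0,0,0],[0,0,-1.5,0,0,0],[0,0,-1,0,0,0],[0,0,-0.4,0,0,0],[0,0,0,0,0,0],[0,0,0,0,0,0]],
  ],
)

```text
t: 1.93
tool_pos: [0.4181, -0.3153, 0.0155]
orientation: [3.141, -0.0, 0.001]
force: [0.3, -0.5, 0.0]
opening: 0.0792
gripper_force: 0.0
```

Request:
arm_command(
  deltas=[
    [[0,0,0,0,0,0],[0,0,0,0,0,0],[0,0,0,0,0,0],[0,0,0,0,0,0],[0,0,0,0,0,0],[0,0,0,0,0,0],[0,0,0,0,0,0],[0,0,0,0,0,0]],
  ],
  gripper=-1,
)

```text
t: 2.6
tool_pos: [0.418, -0.3148, 0.015]
orientation: [3.141, -0.0, 0.001]
force: [-0.0, 0.8, 4.4]
opening: 0.0471
gripper_force: 15.0
```

Request:
arm_command(
  deltas=[
    [[0,0,1,0,0,0],[0,0,2,0,0,0],[0,0,3,0,0,0],[0,0,3,0,0,0],[0,0,2,0,0,0],[0,0,0,0,0,0]],
  ],
)

```text
t: 3.1
tool_pos: [0.4203, -0.317, 0.1308]
orientation: [3.136, -0.0, 0.01]
force: [1.2, 0.2, 0.7]
opening: 0.0464
gripper_force: 15.0
```

Request:
arm_command(
  deltas=[
    [[0.7,0.6,0,0,0,0],[1.5,1.5,0,0,0,0],[2,2.5,0,0,0,0],[2,2.5,0,0,0,0],[2,2.5,0,0,0,0],[2,2.5,0,0,0,0],[2,2.5,0,0,0,0],[1.5,1.5,0,0,0,0],[1,1,0,0,0,0],[0.5,0.5,0,0,0,0],[0,0,0,0,0,0],[0,0,0,0,0,0]],
  ],
)

```text
t: 4.1
tool_pos: [0.5691, -0.139, 0.1238]
orientation: [-3.142, -0.0, 0.003]
force: [0.8, 0.1, -0.9]
opening: 0.0471
gripper_force: 15.0
```

```bash
python3 -c "
from plant import monitor
s=monitor.read_state();print(s['tool_pos'],s['force'],s['orientation'])"
```

```text
[ 0.56910584 -0.13898542  0.12379111] [ 0.82785438  0.14821623 -0.86371825] [-3.14155479e+00 -1.00436885e-04  2.57593637e-03]
```

Request:
arm_command(
  deltas=[
    [[0,0.1,-2,0,0,0],[0,0,-3,0,0,0],[0,0,-2,0,0,0],[0,0,-1.5,0,0,0],[0,0,-1,0,0,0],[0,0,-0.5,0,0,0],[0,0,-0.3,0,0,0],[0,0,-0.3,0,0,0],[0,0,-0.2,0,0,0],[0,0,0,0,0,0],[0,0,0,0,0,0],[0,0,0,0,0,0]],
  ],
)

```text
t: 5.1
tool_pos: [0.5703, -0.1378, 0.0173]
orientation: [3.141, 0.0, 0.002]
force: [-0.4, 0.5, 0.0]
opening: 0.0467
gripper_force: 15.0
```

Request:
arm_command(
  deltas=[
    [[0,0,-0.1,0,0,0],[0,0,-0.05,0,0,0],[0,0,0,0,0,0],[0,0,0,0,0,0]],
  ],
)

```text
t: 5.43
tool_pos: [0.5698, -0.1376, 0.0151]
orientation: [-3.142, 0.0, 0.0]
force: [-0.2, 0.4, -1.3]
opening: 0.0468
gripper_force: 15.0
```

Request:
arm_command(
  deltas=[
    [[0,0,0,0,0,0],[0,0,0,0,0,0],[0,0,0,0,0,0],[0,0,0,0,0,0],[0,0,0.5,0,0,0],[0,0,1,0,0,0],[0,0,2,0,0,0],[0,0,3,0,0,0],[0,0,4,0,0,0],[0,0,4,0,0,0],[0,0,2,0,0,0],[0,0,0,0,0,0]],
  ],
  gripper=0.5,
)

```text
t: 6.43
tool_pos: [0.5736, -0.1389, 0.1889]
orientation: [3.138, 0.0, 0.018]
force: [1.1, -0.2, 0.2]
opening: 0.07
gripper_force: 0.0
```

Request:
arm_command(
  deltas=[
    [[-1,1,0,0,0,7],[-1,1.5,0,0,0,7],[-1.5,1.5,0,0,0,7],[-1.5,1.5,0,0,0,7],[-1.5,1.5,0,0,0,7],[-1.5,1.5,0,0,0,7],[-1.5,1.5,0,0,0,7],[-1.5,1.5,0,0,0,7],[-1,1.5,0,0,0,7],[-1,1.5,0,0,0,7],[-0.1,0.6,0,0,0,7],[0,0,0,0,0,7]],
  ],
)

```text
t: 7.43
tool_pos: [0.4381, 0.0146, 0.1804]
orientation: [-2.327, -2.111, -0.001]
force: [-0.1, 0.1, 0.1]
opening: 0.0696
gripper_force: 0.0
```

Request:
arm_command(
  deltas=[
    [[0,0,-2,0,0,3],[0,0,-3,0,0,0],[0,0,-3,0,0,0],[0,0,-2,0,0,0],[0,0,-1,0,0,0],[0,0,0,0,0,0],[0,0,0,0,0,0]],
  ],
)

```text
t: 8.02
tool_pos: [0.4389, 0.0133, 0.0706]
orientation: [-2.279, -2.162, 0.0]
force: [-1.1, -0.1, 0.4]
opening: 0.0698
gripper_force: 0.0
```

Request:
arm_command(
  deltas=[
    [[0,0,-2,0,0,0],[0,0,-1.5,0,0,0],[0,0,-1,0,0,0],[0,0,-0.7,0,0,0],[0,0,0,0,0,0],[0,0,0,0,0,0]],
  ],
)

```text
t: 8.52
tool_pos: [0.4393, 0.0133, 0.0188]
orientation: [2.279, 2.162, 0.001]
force: [-0.7, 0.2, -0.2]
opening: 0.0697
gripper_force: 0.0
```

Request:
arm_command(
  deltas=[
    [[0,0,0,0,0,0],[0,0,0,0,0,0],[0,0,0,0,0,0],[0,0,0,0,0,0],[0,0,0,0,0,0],[0,0,0,0,0,0],[0,0,0,0,0,0]],
  ],
  gripper=-1,
)

```text
t: 9.1
tool_pos: [0.4392, 0.0133, 0.0186]
orientation: [2.279, 2.162, 0.001]
force: [-0.9, -0.3, 5.8]
opening: 0.0483
gripper_force: 14.9
```

Request:
arm_command(
  deltas=[
    [[0,0,1,0,0,0],[0,0,2,0,0,0],[0,0,3,0,0,0],[0,0,4,0,0,0],[0,0,3,0,0,0],[0,0,1,0,0,0],[0,0,0,0,0,0]],
  ],
)

```text
t: 9.68
tool_pos: [0.4411, 0.0132, 0.1619]
orientation: [2.275, 2.159, 0.007]
force: [-0.1, -0.3, -1.1]
opening: 0.048
gripper_force: 14.9
```

Request:
arm_command(
  deltas=[
    [[0.8,0.8,0,0,0,1],[1.6,1.6,0,0,0,1],[2.4,2.2,0,0,0,1],[2.5,2.4,0,0,0,1],[2.5,2.4,0,0,0,1],[2.5,2.4,0,0,0,1],[2.5,2.4,0,0,0,1],[2.3,2.1,0,0,0,1],[1.5,1.5,0,0,0,1],[0.9,0.9,0,0,0,1],[0.45,0.4,0,0,0,0],[0,0,0,0,0,0]],
  ],
)

```text
t: 10.68
tool_pos: [0.6375, 0.2047, 0.1553]
orientation: [-2.08, -2.352, 0.005]
force: [1.6, -1.6, -0.0]
opening: 0.0481
gripper_force: 14.9
```

Request:
arm_command(
  deltas=[
    [[0,0,-1.5,0,0,0],[0,0,-2.5,0,0,0],[0,0,-3,0,0,0],[0,0,-2.5,0,0,0],[0,0,-2,0,0,0],[0,0,-1,0,0,0],[0,0,-0.6,0,0,0],[0,0,-0.4,0,0,0],[0,0,-0.3,0,0,0],[0,0,0,0,0,0],[0,0,0,0,0,0],[0,0,0,0,0,0]],
  ],
)

```text
t: 11.68
tool_pos: [0.6393, 0.2046, 0.0215]
orientation: [2.081, 2.352, 0.003]
force: [1.1, -0.5, -1.0]
opening: 0.0478
gripper_force: 14.9
```

Request:
arm_command(
  deltas=[
    [[0,0,-0.15,0,0,0],[0,0,-0.1,0,0,0],[0,0,0,0,0,0],[0,0,0,0,0,0]],
  ],
)

```text
t: 12.02
tool_pos: [0.639, 0.2045, 0.0187]
orientation: [2.081, 2.352, 0.002]
force: [-0.9, -1.0, 5.4]
opening: 0.0478
gripper_force: 14.9
```

Request:
arm_command(
  deltas=[
    [[0,0,0,0,0,0],[0,0,0,0,0,0],[0,0,0,0,0,0],[0,0,0,0,0,0],[0,0,0.5,0,0,0],[0,0,1,0,0,0],[0,0,2,0,0,0],[0,0,3,0,0,0],[0,0,4,0,0,0],[0,0,4,0,0,0],[0,0,3,0,0,0],[0,0,0,0,0,0]],
  ],
  gripper=0.5,
)

```text
t: 13.02
tool_pos: [0.6426, 0.2054, 0.2039]
orientation: [2.076, 2.347, 0.019]
force: [1.4, 0.4, 2.1]
opening: 0.07
gripper_force: 0.0
```

Request:
arm_command(
  deltas=[
    [[-1,0.5,0,0,0,-1],[-2,0.8,0,0,0,-1],[-2.5,1,0,0,0,-1],[-2.5,1.1,0,0,0,-1],[-2.5,1.1,0,0,0,-1],[-2.5,1.1,0,0,0,-1],[-2.5,1.1,0,0,0,-1],[-2.4,1,0,0,0,0],[-1.5,0.7,0,0,0,0],[-1,0.4,0,0,0,0],[-0.5,0.1,0,0,0,0],[0,0,0,0,0,0]],
  ],
)

```text
t: 14.02
tool_pos: [0.4291, 0.2935, 0.193]
orientation: [2.22, 2.222, 0.001]
force: [0.4, 0.0, 0.4]
opening: 0.0697
gripper_force: 0.0
```

```bash
python3 - <<'E'
from h import *
s=eyes.read_camera('scene');t=eyes.read_camera('top')
print(monitor.read_state()['tool_pos'])
a=cv2.resize(t[110:240,200:460],(780,390),interpolation=cv2.INTER_CUBIC)
cv2.imwrite('pics/m1.png',a); cv2.imwrite('pics/s1.png',cv2.resize(s[110:340,240:480],(626,600),interpolation=cv2.INTER_CUBIC))
E
```

```text
[0.43011615 0.29304352 0.19284038]
```

View pics/m1.png

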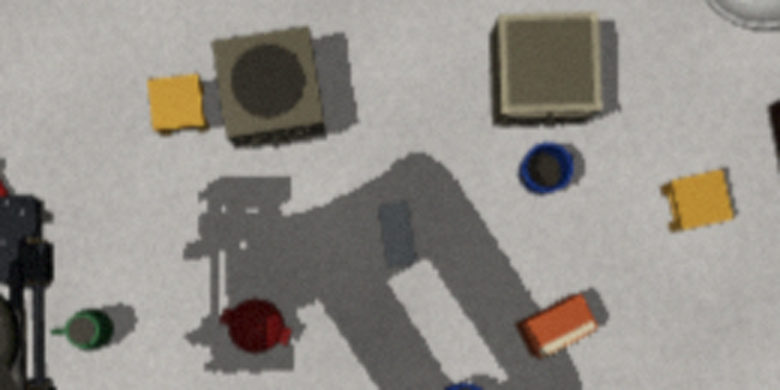

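View pics/s1.png

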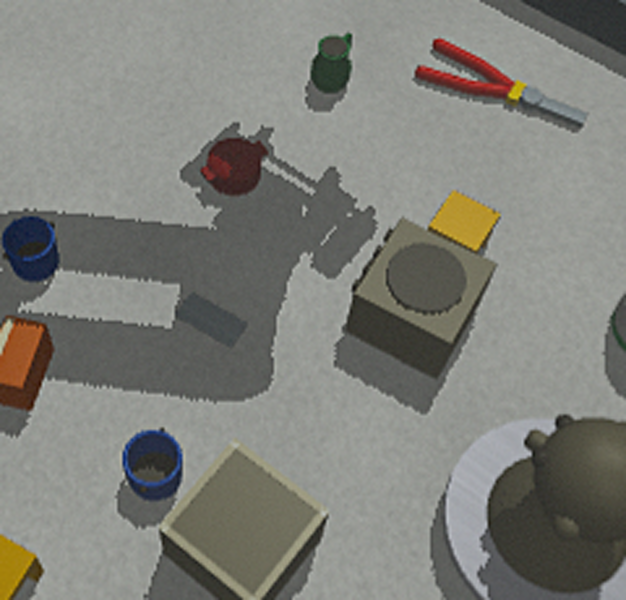

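The pictures show the yellow stool just left of the cooker (seat centre at crop (176,104)). The blue bucket is in front of the cupboard (rim centre at crop (546,167)), with the pliers untouched. I'll check both numerically.

```bash
python3 - <<'E'
from h import *
U=lambda u,v:(200+(u+.5)/3-.5,110+(v+.5)/3-.5)
V=lambda u,v:(240+(u+.5)/2.608-.5,110+(v+.5)/2.608-.5)
C=np.array([.6495,.1163]);K=np.array([.659,-.1384])
def loc(p,c,deg):
    a=np.radians(deg);return np.array([[np.cos(a),np.sin(a)],[-np.sin(a),np.cos(a)]])@(p-c)
for n,u,v,z,c,a in [('stool',(176,104),(464,221),.045,C,6.9),('bucket',(546,167),(152,461),.042,K,-.5)]:
    p=onplane('top',U(*u),z);q=onplane('scene',V(*v),z);print(n,p.round(4),q.round(4),'local',loc(p,c,a).round(4),loc(q,c,a).round(4))
p=tri(U(87,329),V(334,46));print('jug',p)
print(proj('top',[.43,.293,.193]))
E
```

```text
stool [0.6373 0.2048] [0.6379 0.2043] local [-0.0014  0.0894] [-0.001   0.0888]
bucket [ 0.5689 -0.1365] [ 0.5687 -0.1399] local [-0.0901  0.0011] [-0.0903 -0.0023]
jug (array([0.43203297, 0.28798385, 0.06093217]), np.float64(0.23886299547103818))
[[212.77406043 220.80509188]]
```

Request:
arm_command(
  deltas=[
    [[0,0,-2,0,0,0],[0,0,-3,0,0,0],[0,0,-3,0,0,0],[0,0,-3,0,0,0],[0,0,-1.5,0,0,0],[0,0,0,0,0,0],[0,0,0,0,0,0]],
  ],
)

```text
t: 14.7
tool_pos: [0.4294, 0.2924, 0.0669]
orientation: [-2.222, -2.22, 0.004]
force: [0.9, 0.3, 0.2]
opening: 0.0694
gripper_force: 0.0
```

Request:
arm_command(
  deltas=[
    [[0,0.05,-2,0,0,0],[0,0,-2,0,0,0],[0,0,-1.2,0,0,0],[0,0,-0.6,0,0,0],[0,0,-0.4,0,0,0],[0,0,0,0,0,0],[0,0,0,0,0,0]],
  ],
)

```text
t: 15.28
tool_pos: [0.4301, 0.2942, 0.0066]
orientation: [2.221, 2.221, 0.002]
force: [0.3, 0.8, -0.7]
opening: 0.0697
gripper_force: 0.0
```

Request:
arm_command(
  deltas=[
    [[0,0,0,0,0,0],[0,0,0,0,0,0],[0,0,0,0,0,0],[0,0,0,0,0,0],[0,0,0,0,0,0],[0,0,0,0,0,0],[0,0,0,0,0,0],[0,0,0,0,0,0]],
  ],
  gripper=-1,
)

```text
t: 15.95
tool_pos: [0.4295, 0.2939, 0.0058]
orientation: [2.221, 2.221, 0.0]
force: [0.0, -0.5, 2.6]
opening: 0.0397
gripper_force: 15.0
```

Request:
arm_command(
  deltas=[
    [[0,0,1,0,0,0],[0,0,2,0,0,0],[0,0,3,0,0,0],[0,0,4,0,0,0],[0,0,3,0,0,0],[0,0,2,0,0,0],[0,0,0,0,0,0]],
  ],
)

```text
t: 16.53
tool_pos: [0.4322, 0.2954, 0.1622]
orientation: [2.22, 2.22, 0.014]
force: [0.8, 0.1, 0.0]
opening: 0.0398
gripper_force: 15.0
```

Request:
arm_command(
  deltas=[
    [[1,-0.5,0,0,0,0],[1.8,-0.8,0,0,0,0],[2.5,-1,0,0,0,0],[2.5,-1.1,0,0,0,0],[2.5,-1.1,0,0,0,0],[2.5,-1.1,0,0,0,0],[2.5,-1.1,0,0,0,0],[2.3,-0.9,0,0,0,0],[1.6,-0.7,0,0,0,0],[1,-0.4,0,0,0,0],[0.6,-0.15,0,0,0,0],[0,0,0,0,0,0]],
  ],
)

```text
t: 17.53
tool_pos: [0.6374, 0.2039, 0.1531]
orientation: [-2.222, -2.219, 0.004]
force: [-0.9, 0.1, -1.2]
opening: 0.0393
gripper_force: 15.0
```

Request:
arm_command(
  deltas=[
    [[0,0,-1.5,0,0,0],[0,0,-2.5,0,0,0],[0,0,-2.5,0,0,0],[0,0,-1.5,0,0,0],[0,0,-1,0,0,0],[0,0,-0.6,0,0,0],[0,0,-0.4,0,0,0],[0,0,0,0,0,0],[0,0,0,0,0,0],[0,0,0,0,0,0]],
  ],
)

```text
t: 18.37
tool_pos: [0.6384, 0.2056, 0.0572]
orientation: [2.221, 2.221, 0.003]
force: [-0.1, 0.0, -0.1]
opening: 0.0395
gripper_force: 15.0
```

Request:
arm_command(
  deltas=[
    [[0,0,-0.3,0,0,0],[0,0,-0.2,0,0,0],[0,0,-0.1,0,0,0],[0,0,0,0,0,0],[0,0,0,0,0,0]],
  ],
)

```text
t: 18.78
tool_pos: [0.6379, 0.2054, 0.0509]
orientation: [2.221, 2.221, 0.002]
force: [-2.0, -0.3, 4.9]
opening: 0.0396
gripper_force: 15.0
```

Request:
arm_command(
  deltas=[
    [[0,0,0,0,0,0],[0,0,0,0,0,0],[0,0,0,0,0,0],[0,0,0,0,0,0],[0,0,0.5,0,0,0],[0,0,1,0,0,0],[0,0,2,0,0,0],[0,0,3,0,0,0],[0,0,4,0,0,0],[0,0,3,0,0,0],[0,0,0,0,0,0],[0,0,0,0,0,0]],
  ],
  gripper=0.5,
)

```text
t: 19.78
tool_pos: [0.6395, 0.2058, 0.1894]
orientation: [2.219, 2.219, 0.01]
force: [-1.5, 1.1, 0.2]
opening: 0.0699
gripper_force: 0.0
```

Request:
arm_command(
  deltas=[
    [[-1,-0.4,0,0,0,-2],[-1.8,-0.7,0,0,0,-2],[-2.5,-0.9,0,0,0,-2],[-2.5,-0.9,0,0,0,-2],[-2.5,-0.9,0,0,0,-2],[-2.5,-0.9,0,0,0,0],[-2.5,-0.9,0,0,0,0],[-2.2,-0.8,0,0,0,0],[-1.6,-0.6,0,0,0,0],[-1,-0.4,0,0,0,0],[-0.5,-0.1,0,0,0,0],[0,0,0,0,0,0]],
  ],
  gripper=0.6,
)

```text
t: 20.78
tool_pos: [0.4302, 0.1301, 0.1839]
orientation: [-2.406, -2.019, 0.002]
force: [-0.5, 0.0, 0.1]
opening: 0.0745
gripper_force: 0.0
```

Request:
arm_command(
  deltas=[
    [[0,0,-2,0,0,0],[0,0,-3,0,0,0],[0,0,-3,0,0,0],[0,0,-2.5,0,0,0],[0,0,-1,0,0,0],[0,0,0,0,0,0],[0,0,0,0,0,0]],
  ],
)

```text
t: 21.37
tool_pos: [0.4314, 0.1304, 0.0698]
orientation: [-2.406, -2.019, 0.001]
force: [-0.7, 0.4, 0.2]
opening: 0.0744
gripper_force: 0.0
```

Request:
arm_command(
  deltas=[
    [[0,0,-2,0,0,0],[0,0,-2,0,0,0],[0,0,-1.3,0,0,0],[0,0,-0.7,0,0,0],[0,0,-0.4,0,0,0],[0,0,0,0,0,0],[0,0,0,0,0,0]],
  ],
)

```text
t: 21.95
tool_pos: [0.4325, 0.1305, 0.0069]
orientation: [2.406, 2.019, 0.002]
force: [0.0, -0.2, -0.1]
opening: 0.0745
gripper_force: 0.0
```

Request:
arm_command(
  deltas=[
    [[0,0,0,0,0,0],[0,0,0,0,0,0],[0,0,0,0,0,0],[0,0,0,0,0,0],[0,0,0,0,0,0],[0,0,0,0,0,0],[0,0,0,0,0,0]],
  ],
  gripper=-1,
)

```text
t: 22.53
tool_pos: [0.4314, 0.1304, 0.006]
orientation: [-2.407, -2.019, -0.0]
force: [-3.1, -0.5, 6.5]
opening: 0.0512
gripper_force: 15.0
```

Request:
arm_command(
  deltas=[
    [[0,0,1,0,0,0],[0,0,2,0,0,0],[0,0,3,0,0,0],[0,0,4,0,0,0],[0,0,3,0,0,0],[0,0,2,0,0,0],[0,0,0,0,0,0]],
  ],
)

```text
t: 23.12
tool_pos: [0.4346, 0.1309, 0.1618]
orientation: [2.403, 2.016, 0.013]
force: [0.5, 0.3, -1.2]
opening: 0.0515
gripper_force: 15.0
```

Request:
arm_command(
  deltas=[
    [[1,0,0,0,0,0],[2,-0.1,0,0,0,0],[2.6,-0.2,0,0,0,0],[2.7,-0.2,0,0,0,0],[2.7,-0.2,0,0,0,0],[2.7,-0.2,0,0,0,0],[2.6,-0.2,0,0,0,0],[2.3,-0.2,0,0,0,0],[1.7,-0.1,0,0,0,0],[1,0,0,0,0,0],[0.5,0,0,0,0,0],[0,0,0,0,0,0]],
  ],
)

```text
t: 24.12
tool_pos: [0.6492, 0.1161, 0.1541]
orientation: [-2.406, -2.018, 0.003]
force: [-0.3, -0.3, -0.4]
opening: 0.0512
gripper_force: 15.0
```

Request:
arm_command(
  deltas=[
    [[0,0,-1,0,0,0],[0,0,-2,0,0,0],[0,0,-2,0,0,0],[0,0,-1,0,0,0],[0,0,-0.6,0,0,0],[0,0,-0.4,0,0,0],[0,0,0,0,0,0],[0,0,0,0,0,0],[0,0,0,0,0,0]],
  ],
)

```text
t: 24.87
tool_pos: [0.6502, 0.1164, 0.0871]
orientation: [2.406, 2.019, 0.003]
force: [-0.3, 0.5, -0.7]
opening: 0.051
gripper_force: 15.0
```

Request:
arm_command(
  deltas=[
    [[0,0,-0.4,0,0,0],[0,0,-0.2,0,0,0],[0,0,-0.15,0,0,0],[0,0,0,0,0,0],[0,0,0,0,0,0]],
  ],
)

```text
t: 25.28
tool_pos: [0.6496, 0.1163, 0.079]
orientation: [2.406, 2.019, 0.001]
force: [-2.7, -0.6, 5.7]
opening: 0.0512
gripper_force: 15.0
```

Request:
arm_command(
  deltas=[
    [[0,0,0,0,0,0],[0,0,0,0,0,0],[0,0,0,0,0,0],[0,0,0,0,0,0],[0,0,0.5,0,0,0],[0,0,1,0,0,0],[0,0,2,0,0,0],[0,0,3,0,0,0],[0,0,3,0,0,0],[0,0,2,0,0,0],[0,0,0,0,0,0],[0,0,0,0,0,0]],
  ],
  gripper=0.5,
)

```text
t: 26.28
tool_pos: [0.6508, 0.1165, 0.1963]
orientation: [2.405, 2.017, 0.006]
force: [0.5, 0.7, -0.3]
opening: 0.0698
gripper_force: 0.0
```

Request:
arm_command(
  deltas=[
    [[-1,-1,0,0,0,4],[-2,-2.3,0,0,0,4],[-2.6,-3,0,0,0,4],[-2.6,-3,0,0,0,4],[-2.6,-3,0,0,0,4],[-2.6,-3,0,0,0,4],[-2.6,-3,0,0,0,4],[-2.6,-2.8,0,0,0,4],[-2,-2.4,0,0,0,4],[-1.4,-1.5,0,0,0,1],[-0.8,-0.8,0,0,0,0],[0,0,0,0,0,0]],
  ],
  gripper=0.3,
)

```text
t: 27.28
tool_pos: [0.4197, -0.1427, 0.1922]
orientation: [-1.645, -2.674, 0.001]
force: [0.0, 0.6, -1.1]
opening: 0.0607
gripper_force: 0.0
```

Request:
arm_command(
  deltas=[
    [[0,0,-2,0,0,0],[0,0,-3,0,0,0],[0,0,-3,0,0,0],[0,0,-2,0,0,0],[0,0,-1,0,0,0],[0,0,0,0,0,0],[0,0,0,0,0,0]],
  ],
)

```text
t: 27.87
tool_pos: [0.4216, -0.141, 0.0832]
orientation: [-1.641, -2.678, -0.0]
force: [0.2, -0.5, -0.0]
opening: 0.0605
gripper_force: 0.0
```

Request:
arm_command(
  deltas=[
    [[0,0,-2,0,0,0],[0,0,-2,0,0,0],[0,0,-1.5,0,0,0],[0,0,-0.9,0,0,0],[0,0,-0.5,0,0,0],[0,0,0,0,0,0],[0,0,0,0,0,0]],
  ],
)

```text
t: 28.45
tool_pos: [0.4222, -0.142, 0.0152]
orientation: [1.641, 2.677, 0.0]
force: [0.2, 0.5, -0.4]
opening: 0.0607
gripper_force: 0.0
```

Request:
arm_command(
  deltas=[
    [[0,0,0,0,0,0],[0,0,0,0,0,0],[0,0,0,0,0,0],[0,0,0,0,0,0],[0,0,0,0,0,0],[0,0,0,0,0,0],[0,0,0,0,0,0]],
  ],
  gripper=-1,
)

```text
t: 29.03
tool_pos: [0.4216, -0.1419, 0.0146]
orientation: [1.641, 2.678, -0.0]
force: [-1.0, 0.0, 6.0]
opening: 0.0362
gripper_force: 14.9
```

Request:
arm_command(
  deltas=[
    [[0,0,1,0,0,0],[0,0,2,0,0,0],[0,0,3,0,0,0],[0,0,4,0,0,0],[0,0,3,0,0,0],[0,0,2,0,0,0],[0,0,0,0,0,0]],
  ],
)

```text
t: 29.62
tool_pos: [0.424, -0.1428, 0.1699]
orientation: [1.637, 2.671, 0.002]
force: [0.5, 0.3, -1.3]
opening: 0.0362
gripper_force: 14.9
```

Request:
arm_command(
  deltas=[
    [[1,0,0,0,0,-3],[2,0.1,0,0,0,-3],[2.8,0.1,0,0,0,-3],[3,0.1,0,0,0,-3],[3,0,0,0,0,-3],[3,0,0,0,0,-3],[2.8,0,0,0,0,-3],[2.5,0,0,0,0,-3],[1.8,0,0,0,0,-2.5],[1.2,0,0,0,0,-1],[0.65,0,0,0,0,0],[0,0,0,0,0,0]],
  ],
)

```text
t: 30.62
tool_pos: [0.6588, -0.1383, 0.1622]
orientation: [-2.228, -2.211, 0.002]
force: [0.2, -0.1, -0.7]
opening: 0.0358
gripper_force: 14.9
```

Request:
arm_command(
  deltas=[
    [[0,0,-1,0,0,0],[0,0,-2,0,0,0],[0,0,-2,0,0,0],[0,0,-1.2,0,0,0],[0,0,-0.7,0,0,0],[0,0,-0.4,0,0,0],[0,0,0,0,0,0],[0,0,0,0,0,0],[0,0,0,0,0,0]],
  ],
)

```text
t: 31.37
tool_pos: [0.6597, -0.1389, 0.0926]
orientation: [2.23, 2.21, 0.002]
force: [0.4, 0.0, -0.4]
opening: 0.0363
gripper_force: 14.9
```

Request:
arm_command(
  deltas=[
    [[0,0,-0.4,0,0,0],[0,0,-0.25,0,0,0],[0,0,-0.1,0,0,0],[0,0,0,0,0,0],[0,0,0,0,0,0]],
  ],
)

```text
t: 31.78
tool_pos: [0.6593, -0.1388, 0.0846]
orientation: [2.23, 2.211, 0.001]
force: [-1.8, 0.2, 5.0]
opening: 0.0355
gripper_force: 15.0
```

Contact made. I'll release, lift, and back away to look.

Request:
arm_command(
  deltas=[
    [[0,0,0,0,0,0],[0,0,0,0,0,0],[0,0,0,0,0,0],[0,0,0,0,0,0],[0,0,0.5,0,0,0],[0,0,1,0,0,0],[0,0,2,0,0,0],[0,0,3,0,0,0],[0,0,3,0,0,0],[0,0,3,0,0,0],[0,0,0,0,0,0],[0,0,0,0,0,0]],
  ],
  gripper=0.4,
)

```text
t: 32.78
tool_pos: [0.6608, -0.1392, 0.2133]
orientation: [2.227, 2.207, 0.005]
force: [0.9, -0.7, -1.3]
opening: 0.0651
gripper_force: 0.0
```

Request:
arm_command(
  deltas=[
    [[-1,-1,0,0,0,0],[-2,-2,0,0,0,0],[-3,-3,0,0,0,0],[-3,-3,0,0,0,0],[-3,-3,0,0,0,0],[-3,-3,0,0,0,0],[-3,-3,0,0,0,0],[-3,-3,0,0,0,0],[-2,-3,0,0,0,0],[-1,-2,0,0,0,0],[-1,-1,0,0,0,0],[0,0,0,0,0,0]],
  ],
)

```text
t: 33.78
tool_pos: [0.4098, -0.4069, 0.2076]
orientation: [-2.233, -2.207, 0.001]
force: [0.1, -0.6, 0.6]
opening: 0.0653
gripper_force: 0.0
```

```bash
python3 - <<'E'
from h import *
s=eyes.read_camera('scene');t=eyes.read_camera('top')
cv2.imwrite('pics/m2.png',cv2.resize(t[100:240,170:430],(780,420),interpolation=cv2.INTER_CUBIC)); cv2.imwrite('pics/s2.png',cv2.resize(s[110:350,240:480],(600,600),interpolation=cv2.INTER_CUBIC))
E
```

```text
(no output)
```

View pics/m2.png

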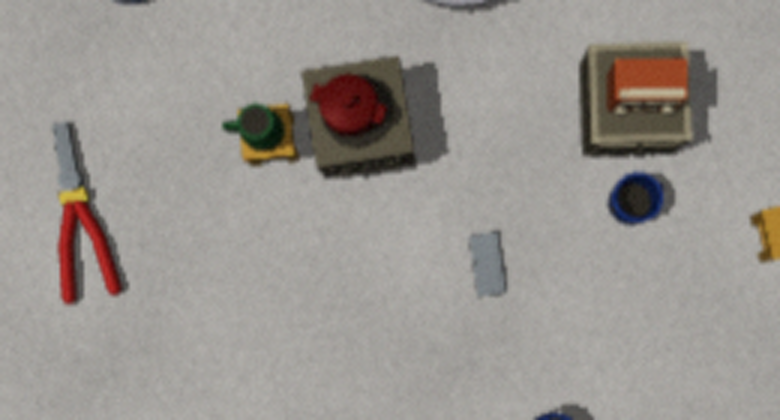

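View pics/s2.png

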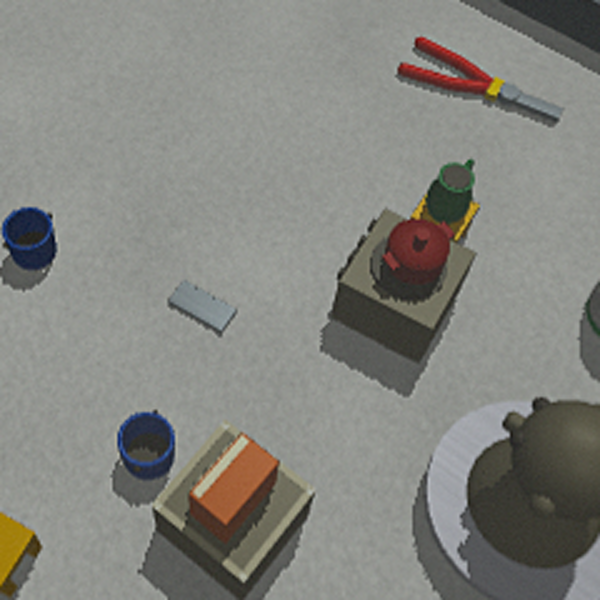

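All pieces stand on their places: radio on the cupboard with its stripe towards the robot, pot on the hotplate, jug on the stool. I'll check the offsets numerically.

```bash
python3 - <<'E'
from h import *
U=lambda u,v:(170+(u+.5)/3-.5,100+(v+.5)/3-.5)
V=lambda u,v:(240+(u+.5)/2.5-.5,110+(v+.5)/2.5-.5)
for k,u,v,z in [('jug',(258,120),(455,176),.097),('pot',(352,100),(420,238),.117),('bucket',(637,196),(146,441),.042)]:
    print(k,onplane('top',U(*u),z).round(4),onplane('scene',V(*v),z).round(4),tri(U(*u),V(*v))[0].round(4))
P=np.array([tri(U(*a),V(*b))[0] for a,b in zip([(612,100),(687,99),(687,58),(614,59)],[(247,435),(194,496),(222,524),(278,466)])])
x=(P[2]+P[3]-P[0]-P[1]);y=P[0]+P[3]-P[1]-P[2]
print(P.round(3),P.mean(0).round(4),np.degrees([np.arctan2(x[1],x[0]),np.arctan2(-y[0],y[1])]))
E
```

```text
jug [0.6396 0.2035] [0.6347 0.2067] [0.637  0.2016 0.1046]
pot [0.6503 0.1189] [0.6501 0.1195] [0.6502 0.1189 0.1179]
bucket [ 0.5698 -0.1375] [ 0.5684 -0.1392] [ 0.5688 -0.1386  0.0415]
[[ 0.644 -0.105  0.114]
 [ 0.643 -0.168  0.119]
 [ 0.674 -0.17   0.126]
 [ 0.678 -0.11   0.116]] [ 0.6598 -0.1383  0.119 ] [-6.29023405 -1.9662818 ]
```

```bash
python3 -c "
from plant import ticket
print(ticket.close_job())"
```

```text
the job is handed in; nothing more can be done
None
```

The kitchen is set out and handed in at about 34 s: my last camera check put bucket, jug, pot and radio within about 3 mm of their targets; the stool read the same before the jug went on. Nothing tipped and the pliers looked unmoved, but the hand-in returned no verdict.

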